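# Seat the pink purge bin on its pegged dock

## Robot

A 6-joint arm with a two-finger parallel gripper is mounted at the origin on the work surface. World frame = base frame: x ahead of the robot, y to its left, z up, the work surface at z = 0. Lengths are in m, angles in rad, forces in N, time in s.
With the tool pointing down it reaches from about 0.275 to 1 m from the base axis. Payload 8.4 kg.
Tool frame: the origin (TCP) lies at the very end of the fingers, on their centre line; the grasp point (between the pads) lies 19 mm behind it; z points along the fingers, y is the line along which they close (so a half turn about z gives the same grasp; the last joint's range is limited). The gripper opens to 85 mm and grips with 20 to 120 N. Pads are 22 mm wide; open, the fingers measure 114 mm over their backs; the gripper's body (76 mm by 85 mm) begins 54 mm behind the grasp point. The pads swing forward as they close: fully open they stand 13 mm farther back than shut.
Start: joints at [1.315, 0.353, 1.633, -0, 1.155, -0.002], TCP at [0.157, 0.605, 0.231] pointing down, gripper open.
Joint ranges: [-2.63, 2.63], [-0.92, 2.1], [0.06, 2.66], [-1.3, 4.44], [0, 2.69], [-3.02, 3.02]. Speed limits (rad/s): [2.22, 2.22, 2.79, 3.14, 3.14, 3.14].

## Interface

Orientations are given as a rotation vector (axis times angle).
In Python, from station import env gives the robot as it stands.
- The arm moves only by the shell command python3 steer.py [OPENING], which reads ROWS from standard input. ROWS is a JSON list that holds a single list of rows (three levels of brackets), with 1 to 8 rows, each of 6 numbers: dx, dy, dz in m, then a rotation vector rx, ry, rz in rad; each row is the pose to reach, as a shift and turn from the pose commanded when the command began, along the tool's axes at that moment; what a row does not reach only later rows make up. A row lasts 1/10 s, in which the tool goes at most 0.05 m and 0.15 rad, less where a joint would pass 70% of its speed; a pose out of reach is approached as far as the arm can. OPENING is the finger opening in m, set as the command begins (- or left out keeps the last). The fingers move at their own pace and stop on an object; the grip force is fixed at half the most. Time passes only in rows, so rows that do not move let the fingers close. It prints the time, the measured TCP pose, the force, the opening and the grip force at its end. Input that does not fit is refused with a message, and nothing moves.
- env.sense(): the state, without advancing time (a new reading comes with each control period).
- env.get_image(name): name is "side" or "top" or "wrist"; returns a dict with "pixels" (400x640x3 uint8, blue, green, red), "fx", "fy", "cx", "cy" (pixels), "position" and "rotation" of the camera in the world. Camera axes: x right, y up, looking along -z (the intrinsics and any distortion apply to the point x, -y, -z); pixel columns grow to the right and rows downward; lengths in m; the calibration is good to about 2 mm. A picture is of the moment at which its call begins. There is no depth.
- env.close_job(): hands the job in; it is judged then, once.
The state is a dict: "time_s": time; "joint_pos": joint angles; "joint_vel": joint speeds; "tau": joint torques, N m; "tool_pos": TCP position; "ee_rot": TCP orientation; "force": force on the tool from outside, world axes, zero at the start; "torque": the same for the moment, N m; "opening": finger opening in m; "finger_force": force on a finger pad.
Only numpy, scipy, OpenCV 4.12 (cv2) and the standard library are available. Lean on these libraries where they do the work, as an engineer would, in place of code of your own. Each camera call takes 0.05 s, during which the arm holds its last target. There are 200 camera calls.

## Task

In the 3D-print workshop, take the empty pink purge bin by its bridge handle and seat it on the teal dock, so that both pegs come up through the holes in its ears and it lies flat, fully home. Set it down gently rather than dropping it, let go, and leave the grey bin of scraps where it is.

Things in the scene. Friction and masses are not known exactly. Their poses are not given: they have to be found in the camera images.
- pink_bin: Pink open bin to be seated: empty, 0.18 kg, loose. Body 110 (x) x 80 (y) x 45 mm high, walls 3. At each x end a flat ear 44 x 44 x 8 mm, flush with the underside, with a 30 mm round through hole centred 77 mm from the origin; 198 mm overall. Origin: centre of underside; z up, x along the line of the holes. The ends are alike: either way round will do.
- pink_handle (a point): Middle of the pink bin's bridge handle, 80 mm straight above the bin's origin, axes as the bin's. The bar crosses over the bin along y: 18 mm thick (x), 80 mm long (y), 14 mm high, its underside 73 and its top 87 mm above the bin's underside, on a 6 mm post at each end. Grip it from above, fingers closing along x; free space beside it down to the rim, 28 mm below.
- dock: Teal plate fixed to the table, 210 (x) x 100 (y) x 12 mm, with two upright white pegs 77 mm either side of centre along x. Pegs: 34 mm tall above the plate, 18 mm diameter for the lower 12 mm, then tapering to 6 mm at the tip. Origin: centre of underside, z up, x along the line of pegs. Seated, the bin's origin is 12 mm above this one, x axes parallel; 6 mm play all round each peg.
- grey_bin: Grey bin holding orange, blue and teal scraps, 0.22 kg, loose on the table; same shape, handle, origin and axes as the pink bin. To be left alone.

How it is judged:
By the outcome, as a careful person would: the job done as asked, in the order asked, and still so for the second after the job is handed in, with the robot touching nothing.
It also fails if it takes over 43 s, if anything falls off the work surface, if the arm or the gripper's body presses on something with over 40 N, if the wrist force passes 120 N, or if a joint passes its speed limit or range.

## Working session

There is one attempt and no reset: what is moved stays moved. The work goes in short steps, Python scripts to look and compute and a shell command to move; the robot and the scene stay as the last step left them, time stands still between calls to the robot, and variables do not carry over. Pictures are saved under pics/ and viewed, at most 10 in all, crops included, and the job is handed in when it is done.

```bash
mkdir -p pics; ls
python3 - <<'E'
from station import env
import cv2,json,numpy as np
s=env.sense();print(s)
for n in("top","side"):
    d=env.get_image(n);cv2.imwrite(f"pics/{n}0.png",d["pixels"]);print({k:v for k,v in d.items() if k!="pixels"})
E
```

```text
pics
station.py
steer.py
{'time_s': 0.0, 'joint_pos': array([ 1.31457521e+00,  3.53630457e-01,  1.63414153e+00, -7.60844670e-06,
        1.15520427e+00, -2.35854874e-03]), 'joint_vel': array([-0.00165157,  0.00097106,  0.00199422, -0.0006086 , -0.00064489,
        0.00294465]), 'tau': array([ 1.92934249e-04, -6.05245042e+01, -3.42065799e+01, -2.74845047e-05,
        9.38231475e-03, -3.86122878e-06]), 'tool_pos': array([0.15682071, 0.60450915, 0.23056957]), 'ee_rot': array([-3.97669858e-01, -3.11614842e+00,  2.15651007e-03]), 'force': array([ 0.39418617, -0.15899479, -0.08065614]), 'torque': array([ 0.02866722, -0.02845664, -0.027905  ]), 'finger_force': 0.0, 'opening': 0.08541298179013815}
{'fx': 479.3112306617623, 'fy': 479.3112306617623, 'cx': 326.80962053875703, 'cy': 187.7970536235728, 'position': array([ 0.48851954, -0.00574503,  1.19175178]), 'rotation': array([ 0.04913404, -0.04910088, -1.59132703])}
{'fx': 371.0700288435624, 'fy': 371.0700288435624, 'cx': 322.24082150931713, 'cy': 201.90316353295316, 'position': array([0.07740631, 0.53241547, 0.55388541]), 'rotation': array([ 0.44059394, -1.17100663, -2.14082056])}
```

View pics/top0.png

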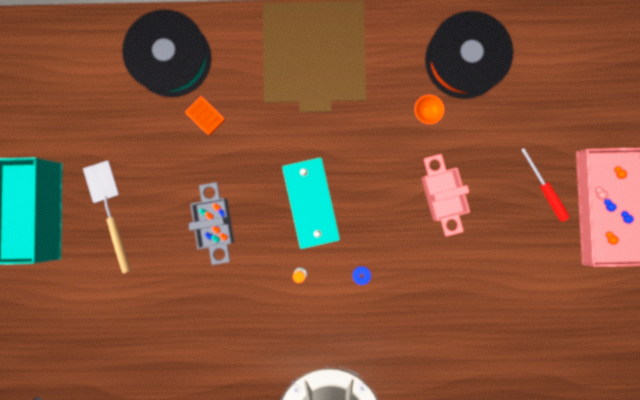

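View pics/side0.png

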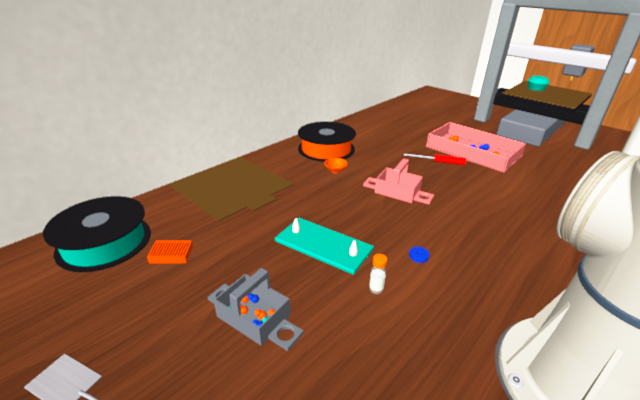

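Top view: pink bin about (446,195), its ears at (434,163) and (452,226). Dock at (311,203) with pegs at (303,172) and (317,234), grey bin at (211,223). The side view agrees: the bin is upright, and a bottle stands near the dock at (377,275).

```bash
cat > h.py <<'E'
from station import env
import cv2,numpy as np
from scipy.spatial.transform import Rotation as R
def ray(d,uv,z):
    uv=np.atleast_2d(np.asarray(uv,float)); o=np.asarray(d["position"])
    v=np.c_[(uv[:,0]-d["cx"])/d["fx"],-(uv[:,1]-d["cy"])/d["fy"],-np.ones(len(uv))]
    v=R.from_rotvec(d["rotation"]).apply(v)
    return o+v*((z-o[2])/v[:,2])[:,None]
def cen(m):
    M=cv2.moments(m,True) if m.ndim==2 and m.dtype==np.uint8 else cv2.moments(m); return np.array([M["m10"],M["m01"]])/M["m00"],M["m00"]
def mask(p,lo,hi):
    return cv2.inRange(cv2.cvtColor(p,cv2.COLOR_BGR2HSV),lo,hi)
def holes(m,amin):
    c,h=cv2.findContours(m,cv2.RETR_CCOMP,cv2.CHAIN_APPROX_NONE)
    return [(cen(k)[0],cv2.contourArea(k)) for k,q in zip(c,h[0]) if q[3]>=0 and cv2.contourArea(k)>amin]
def line(a,b):
    a,b=np.array(a)[:2],np.array(b)[:2]; d=b-a
    return (a+b)/2,np.arctan(d[1]/d[0]),np.linalg.norm(d)
def totool(dw):
    s=env.sense(); return R.from_rotvec(s["ee_rot"]).inv().apply(dw)
E
python3 - <<'E'
from h import *
d=env.get_image("top");p=d["pixels"]
for u in((446,200),(311,210),(303,172),(434,163)):print(p[u[1],u[0]],cv2.cvtColor(p,cv2.COLOR_BGR2HSV)[u[1],u[0]])
pm=mask(p,(0,60,150),(6,140,255))|mask(p,(174,60,150),(180,140,255));pm[:,:400]=0;pm[:,490:]=0;pm[:145]=0;pm[250:]=0
H=holes(pm,20);print(H)
q=[ray(d,h[0],.006)[0] for h in H];
if len(q)==2:print("pink",line(*q))
c=max(cv2.findContours(pm,0,1)[0],key=cv2.contourArea);print(cv2.minAreaRect(c))
tm=mask(p,(78,100,100),(95,255,255));tm[:,:260]=0;tm[:,360:]=0;tm[:140]=0;tm[260:]=0
c=max(cv2.findContours(tm,0,1)[0],key=cv2.contourArea);b=cv2.boxPoints(cv2.minAreaRect(c));w=ray(d,b,.012);print("dock",w.mean(0),w)
for h,a in holes(tm,6):print("peg",h,a,ray(d,h,.03)[0])
E
```

```text
[179 179 254] [  0  75 254]
[225 239   0] [ 88 255 239]
[241 246 247] [ 25   6 247]
[ 46  75 142] [  9 172 142]
[(array([451.45631068, 224.58090615]), 103.0), (array([434.31641286, 164.60744501]), 98.5)]
pink (array([ 0.53991857, -0.29342483]), np.float64(0.24296535825698073), np.float64(0.15399741795609462))
((447.4622802734375, 193.367919921875), (81.72952270507812, 42.44441223144531), 74.05460357666016)
dock [0.52673555 0.03472305 0.012     ] [[ 0.61938886  0.10557291  0.012     ]
 [ 0.63976271  0.00621746  0.012     ]
 [ 0.43385809 -0.0356147   0.012     ]
 [ 0.41393253  0.06271653  0.012     ]]
peg [316.93       233.23333333] 50.0 [0.45167481 0.019677   0.03      ]
peg [303.09206349 171.8031746 ] 52.5 [0.60126498 0.05040036 0.03      ]
```

```bash
r='';echo '[[[-0.03, -0.04, 0, 0, 0, 0.13], [-0.06, -0.08, 0, 0, 0, 0.27], [-0.09, -0.12, 0, 0, 0, 0.4], [-0.12, -0.16, 0, 0, 0, 0.54], [-0.15, -0.2, 0, 0, 0, 0.67], [-0.18, -0.24, 0, 0, 0, 0.8], [-0.21, -0.28, 0, 0, 0, 0.94], [-0.24, -0.32, 0, 0, 0, 1.073]]]' | python3 steer.py 0.085
python3 - <<'E'
from h import *
s=env.sense();print(s["joint_pos"],R.from_rotvec(s["ee_rot"]).as_matrix().round(3));print(totool(np.array([.540,-.2934,.18])-s["tool_pos"]))
E
```

```text
time_s: 0.95
tool_pos: [0.3091, 0.2331, 0.2313]
ee_rot: [1.941, 2.47, 0.001]
force: [1.7, -0.6, -0.6]
opening: 0.0847
finger_force: 0.0
[ 6.42485915e-01 -3.37841842e-02  2.10313459e+00 -1.38747949e-04
  1.07177074e+00  4.03584791e-01] [[-0.237  0.972  0.   ]
 [ 0.972  0.237  0.   ]
 [ 0.     0.    -1.   ]]
[-0.56623485  0.09971581  0.05135084]
```

```bash
echo '[[[-0.048, 0.008, 0, 0, 0, 0], [-0.096, 0.016, 0, 0, 0, 0], [-0.144, 0.024, 0, 0, 0, 0], [-0.192, 0.033, 0, 0, 0, 0], [-0.24, 0.042, 0, 0, 0, 0], [-0.288, 0.05, 0, 0, 0, 0], [-0.336, 0.058, 0, 0, 0, 0], [-0.384, 0.067, 0, 0, 0, 0]]]' | python3 steer.py
python3 - <<'E'
from h import *
s=env.sense();print(totool(np.array([.540,-.2934,.2])-s["tool_pos"]))
E
```

```text
time_s: 1.75
tool_pos: [0.4669, -0.1236, 0.2313]
ee_rot: [1.935, 2.475, 0.0]
force: [1.1, 0.6, -0.1]
opening: 0.0853
finger_force: 0.0
[-0.18236699  0.03000323  0.03126991]
```

```bash
echo '[[[-0.045, 0.008, 0.005, 0, 0, 0], [-0.09, 0.016, 0.01, 0, 0, 0], [-0.13, 0.023, 0.02, 0, 0, 0], [-0.165, 0.029, 0.03, 0, 0, 0], [-0.18, 0.032, 0.03, 0, 0, 0], [-0.18, 0.032, 0.03, 0, 0, 0]]]' | python3 steer.py
python3 - <<'E'
from h import *
s=env.sense();print(totool(np.array([.540,-.2934,.061])-s["tool_pos"]),R.from_rotvec(s["ee_rot"]).as_matrix().round(3)[:,1])
d=env.get_image("wrist");cv2.imwrite("pics/w1.png",d["pixels"]);print({k:v for k,v in d.items() if k!="pixels"})
E
```

```text
time_s: 2.35
tool_pos: [0.5414, -0.2896, 0.2008]
ee_rot: [-1.936, -2.473, 0.0]
force: [-0.6, -0.4, 0.2]
opening: 0.0856
finger_force: 0.0
[-0.00339532 -0.0022314   0.13976945] [ 0.971  0.24  -0.001]
{'fx': 327.2640486580912, 'fy': 327.2640486580912, 'cx': 321.1386298425425, 'cy': 196.43195342728723, 'position': array([ 0.52534686, -0.22272635,  0.34243844]), 'rotation': array([-0.27354488, -0.03317185,  0.23955561])}
```

View pics/w1.png

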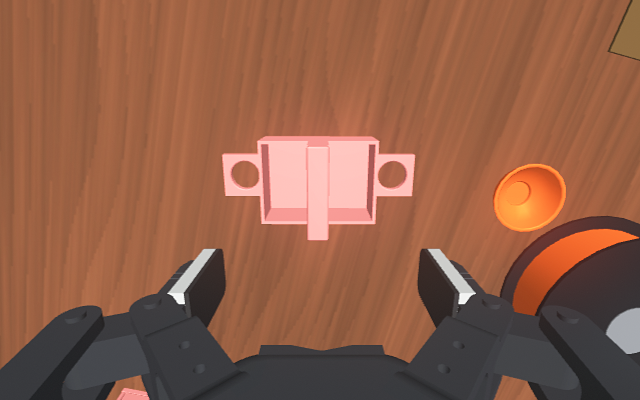

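The wrist view shows the pink bin upright, with holes at (245,174) and (392,174) and the bar square to the fingers. I'll measure from the holes.

Run:
```python
from h import *
d=env.get_image("wrist");p=d["pixels"]
hs=cv2.cvtColor(p,cv2.COLOR_BGR2HSV)
pm=mask(p,(0,40,170),(6,125,255))|mask(p,(172,40,170),(180,125,255));pm[:120]=0;pm[260:]=0;pm[:,:200]=0;pm[:,440:]=0
H=holes(pm,150);print(H)
q=[ray(d,h[0],.006)[0] for h in H];print(q)
H=[h for h in H if 300<h[1]<900]
m,a,l=line(*[ray(d,h[0],.006)[0] for h in H]);print(m,a,l)
s=env.sense();print(s["tool_pos"],totool(np.r_[m,.061]-s["tool_pos"]),np.arctan2(*R.from_rotvec(s["ee_rot"]).as_matrix()[1::-1,1]))
```

```text
[(array([391.14893617, 175.48527005]), 611.0), (array([245.62094763, 175.10446107]), 601.5), (array([370.26749482, 179.04886128]), 402.5)]
[array([ 0.61344062, -0.27371188,  0.006     ]), array([ 0.46499243, -0.30989593,  0.006     ]), array([ 0.5932191 , -0.28264308,  0.006     ])]Traceback (most recent call last):
  File "<stdin>", line 8, in <module>
TypeError: line() takes 2 positional arguments but 3 were given
```

```bash
echo '[[[-0.001, -0.001, 0.03, 0, 0, 0], [-0.002, -0.0015, 0.065, 0, 0, 0], [-0.002, -0.0015, 0.095, 0, 0, 0], [-0.002, -0.0015, 0.12, 0, 0, 0], [-0.002, -0.0015, 0.135, 0, 0, 0], [-0.002, -0.0015, 0.139, 0, 0, 0], [-0.002, -0.0015, 0.139, 0, 0, 0]]]' | python3 steer.py 0.06
echo '[[[0, 0, 0, 0, 0, 0], [0, 0, 0, 0, 0, 0], [0, 0, 0, 0, 0, 0], [0, 0, 0, 0, 0, 0], [0, 0, 0, 0, 0, 0], [0, 0, 0, 0, 0, 0]]]' | python3 steer.py 0.0
```

```text
time_s: 3.15
tool_pos: [0.5404, -0.2902, 0.0627]
ee_rot: [-1.934, -2.476, -0.0]
force: [0.0, -0.1, 0.2]
opening: 0.0597
finger_force: 0.0
time_s: 3.75
tool_pos: [0.5408, -0.2911, 0.0635]
ee_rot: [1.934, 2.474, 0.0]
force: [-1.0, 1.1, 6.2]
opening: 0.017
finger_force: 59.7
```

```bash
echo '[[[0, 0, -0.01, 0, 0, 0], [0, 0, -0.03, 0, 0, 0], [0, 0, -0.055, 0, 0, 0], [0, 0, -0.08, 0, 0, 0], [0, 0, -0.095, 0, 0, 0], [0, 0, -0.1, 0, 0, 0], [0, 0, -0.1, 0, 0, 0]]]' | python3 steer.py
python3 - <<'E'
from h import *
d=env.get_image("wrist");cv2.imwrite("pics/w2.png",d["pixels"])
s=env.sense();print(s["tool_pos"],s["force"],totool(np.array([.5265,.035,.16])-s["tool_pos"]))
E
```

```text
time_s: 4.45
tool_pos: [0.5404, -0.2908, 0.1627]
ee_rot: [1.934, 2.475, 0.0]
force: [0.2, 0.1, -1.7]
opening: 0.0168
finger_force: 58.9
[ 0.53988558 -0.29050865  0.16178736] [-1.27703986 -0.27968642 -2.59546088] [0.31910284 0.06563576 0.00189084]
```

View pics/w2.png

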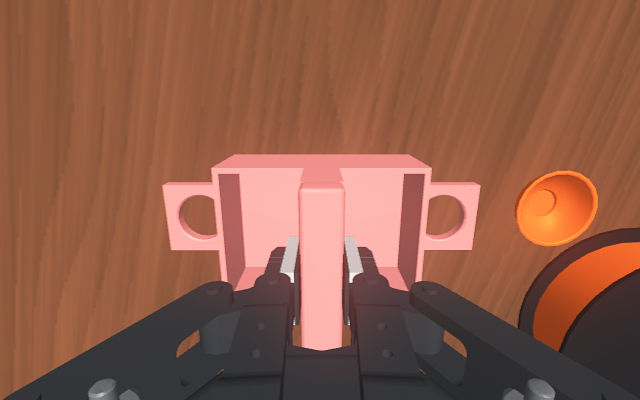

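Holding it level: ear corners at (171,250) and (474,250). I'll use those for the bin's offset in the tool frame while moving over the dock.

```bash
python3 - <<'E'
from h import *
d=env.get_image("wrist");s=env.sense();p=d["pixels"]
pm=mask(p,(0,40,120),(6,150,255))|mask(p,(170,40,120),(180,150,255));pm[260:]=0
for r in (236,240,244,248,249,250,251,252):
    x=np.flatnonzero(pm[r,100:530])+100;print(r,x[0],x[-1])
T=R.from_rotvec(s["ee_rot"]).inv()
w=ray(d,[(170.5,249.5),(474.5,249.5)],.1075)
print(T.apply(w-s["tool_pos"]),"expect ears y±.099, x +.022 for centred")
E
echo '[[[0.03, 0.006, 0, 0, 0, 0], [0.075, 0.015, 0, 0, 0, 0.01], [0.12, 0.024, 0, 0, 0, 0.02], [0.165, 0.034, 0, 0, 0, 0.03], [0.21, 0.043, 0, 0, 0, 0.039], [0.255, 0.052, 0, 0, 0, 0.039], [0.295, 0.06, 0, 0, 0, 0.039], [0.319, 0.065, 0, 0, 0, 0.039]]]' | python3 steer.py
```

```text
236 169 473
240 170 472
244 170 472
248 171 471
249 171 471
250 177 424
251 218 423
252 218 423
[[-0.02258173 -0.09757493  0.05385043]
 [-0.02283965  0.10063306  0.05361469]] expect ears y±.099, x +.022 for centred
time_s: 5.35
tool_pos: [0.525, 0.0372, 0.1611]
ee_rot: [-1.979, -2.437, 0.002]
force: [0.3, 0.1, -2.2]
opening: 0.0165
finger_force: 58.9
```

```bash
echo '[[[0, 0, 0, 0, 0, 0], [0, 0, 0, 0, 0, 0]]]' | python3 steer.py
python3 - <<'E'
from h import *
d=env.get_image("wrist");cv2.imwrite("pics/w3.png",d["pixels"])
s=env.sense();print(totool(np.array([.5265,.035,.16])-s["tool_pos"]),np.arctan2(*R.from_rotvec(s["ee_rot"]).as_matrix()[1::-1,1]))
E
```

```text
time_s: 5.55
tool_pos: [0.5256, 0.0348, 0.1613]
ee_rot: [-1.98, -2.438, 0.002]
force: [0.7, -0.8, -1.9]
opening: 0.017
finger_force: 58.9
[0.00067501 0.00087377 0.00148225] 0.20551210411171925
```

View pics/w3.png

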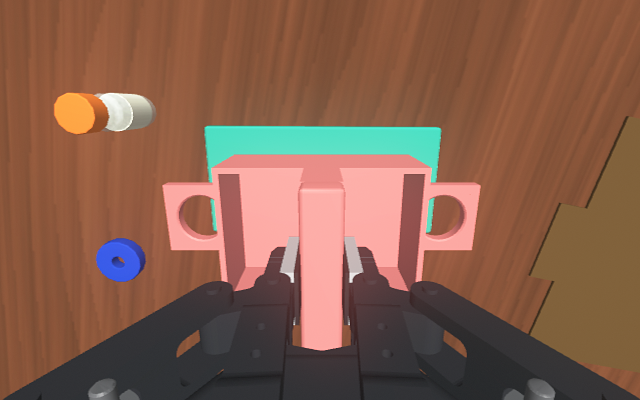

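The bin hangs over the dock. The dock's far edge corners are at (205,127) and (440,127), which I'll use to check the dock pose.

Run:
```python
from h import *
d=env.get_image("wrist");s=env.sense();p=d["pixels"]
tm=mask(p,(75,100,80),(95,255,255));tm[:100]=0;tm[152:]=0
ys,xs=np.nonzero(tm);
for r in range(124,136,2):
    x=np.flatnonzero(tm[r]);print(r,x[[0,-1]] if len(x) else None)
print([(c,np.flatnonzero(tm[:,c])[0]) for c in (215,260,320,380,430)])
w=ray(d,[(205.5,127),(440.5,127)],.012);print(w)
m,a,l=line(*w);print(a,l,m-.05*np.array([-np.sin(a),np.cos(a)]))
```

```text
124 None
126 [205 437]
128 [204 440]
130 [204 440]
132 [205 440]
134 [205 440]
[(215, np.int64(125)), (260, np.int64(125)), (320, np.int64(126)), (380, np.int64(126)), (430, np.int64(126))]
[[0.4171742  0.06225851 0.012     ]
 [0.61785592 0.1038504  0.012     ]]
0.20435974874467852 0.20494642506333047 [0.52766207 0.0340949 ]
```

```bash
echo '[[[0.001, 0.001, 0.01, 0, 0, -0.002], [0.001, 0.001, 0.025, 0, 0, -0.002], [0.001, 0.001, 0.037, 0, 0, -0.002], [0.001, 0.001, 0.044, 0, 0, -0.002], [0.001, 0.001, 0.05, 0, 0, -0.002], [0.001, 0.001, 0.056, 0, 0, -0.002], [0.001, 0.001, 0.06, 0, 0, -0.002], [0.001, 0.001, 0.06, 0, 0, -0.002]]]' | python3 steer.py
python3 - <<'E'
from h import *
d=env.get_image("side");cv2.imwrite("pics/s2.png",cv2.resize(d["pixels"][150:330,200:460],None,fx=3,fy=3))
s=env.sense();print(s["tool_pos"],s["force"])
E
```

```text
time_s: 6.45
tool_pos: [0.5268, 0.0357, 0.1019]
ee_rot: [-1.98, -2.439, 0.001]
force: [-0.6, -0.1, -1.3]
opening: 0.0165
finger_force: 58.8
[0.52701336 0.03576346 0.10220906] [-0.11204911  0.89597067 -2.02508199]
```

View pics/s2.png

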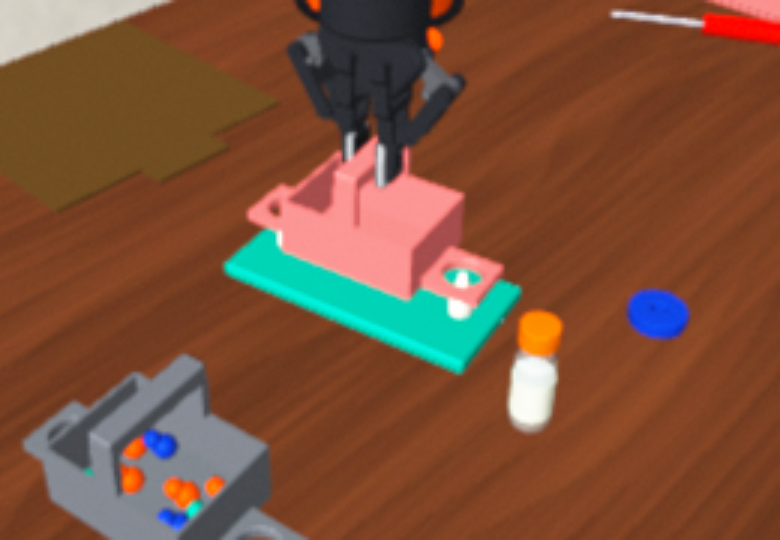

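The near peg's tip is coming up inside the near ear's hole at about (462,280) in the crop, so the alignment is good. Lowering slowly.

```bash
echo '[[[-0.0005, 0, 0.004, 0, 0, 0], [-0.0005, 0, 0.008, 0, 0, 0], [-0.0005, 0, 0.012, 0, 0, 0], [-0.0005, 0, 0.016, 0, 0, 0], [-0.0005, 0, 0.019, 0, 0, 0], [-0.0005, 0, 0.022, 0, 0, 0], [-0.0005, 0, 0.022, 0, 0, 0]]]' | python3 steer.py; echo '[[[0, 0, 0.001, 0, 0, 0], [0, 0, 0.002, 0, 0, 0], [0, 0, 0.003, 0, 0, 0], [0, 0, 0.004, 0, 0, 0], [0, 0, 0.004, 0, 0, 0]]]' | python3 steer.py
```

```text
time_s: 7.2
tool_pos: [0.5268, 0.0352, 0.0798]
ee_rot: [-1.98, -2.439, 0.001]
force: [0.7, 0.5, -2.2]
opening: 0.0167
finger_force: 58.8
time_s: 7.7
tool_pos: [0.5271, 0.0352, 0.0762]
ee_rot: [-1.98, -2.439, 0.0]
force: [0.7, -0.6, -2.9]
opening: 0.0168
finger_force: 58.8
```

No contact yet, so I'll go down in sub-millimetre rows.

```bash
echo '[[[0, 0, 0.0005, 0, 0, 0], [0, 0, 0.001, 0, 0, 0], [0, 0, 0.001, 0, 0, 0]]]' | python3 steer.py; echo '[[[0, 0, 0.0005, 0, 0, 0], [0, 0, 0.001, 0, 0, 0], [0, 0, 0.001, 0, 0, 0]]]' | python3 steer.py
```

```text
time_s: 8.0
tool_pos: [0.5272, 0.0353, 0.0755]
ee_rot: [-1.98, -2.439, -0.0]
force: [-0.9, 0.2, 1.5]
opening: 0.0169
finger_force: 59.3
time_s: 8.3
tool_pos: [0.5272, 0.0353, 0.0754]
ee_rot: [1.98, 2.439, 0.0]
force: [-6.3, -0.6, 15.1]
opening: 0.017
finger_force: 61.2
```

Seated at the expected height (TCP 0.0755, contact felt). Ease off, release and retreat.

```bash
echo '[[[0, 0, -0.0008, 0, 0, 0], [0, 0, -0.001, 0, 0, 0]]]' | python3 steer.py; echo '[[[0, 0, 0, 0, 0, 0], [0, 0, 0, 0, 0, 0], [0, 0, 0, 0, 0, 0], [0, 0, 0, 0, 0, 0], [0, 0, 0, 0, 0, 0]]]' | python3 steer.py 0.05; echo '[[[0, 0, -0.01, 0, 0, 0], [0, 0, -0.03, 0, 0, 0], [0, 0, -0.06, 0, 0, 0], [0, 0, -0.09, 0, 0, 0], [0, 0, -0.12, 0, 0, 0], [0, 0, -0.14, 0, 0, 0], [0, 0, -0.15, 0, 0, 0], [0, 0, -0.15, 0, 0, 0]]]' | python3 steer.py
python3 - <<'E'
from h import *
a=env.get_image("side")["pixels"][150:330,200:460];b=env.get_image("wrist")["pixels"][80:280,150:490]
cv2.imwrite("pics/end.png",np.vstack([cv2.resize(a,(430,298)),cv2.resize(b,(430,253))]))
E
```

```text
time_s: 8.5
tool_pos: [0.5273, 0.0353, 0.0755]
ee_rot: [1.98, 2.439, 0.001]
force: [-1.1, 0.2, 1.5]
opening: 0.0168
finger_force: 59.3
time_s: 9.0
tool_pos: [0.5271, 0.0352, 0.0752]
ee_rot: [1.98, 2.439, -0.0]
force: [0.8, -0.4, -0.2]
opening: 0.05
finger_force: 0.0
time_s: 9.8
tool_pos: [0.5279, 0.0353, 0.2268]
ee_rot: [1.979, 2.437, 0.003]
force: [0.4, 0.3, -0.6]
opening: 0.0497
finger_force: 0.0
```

View pics/end.png

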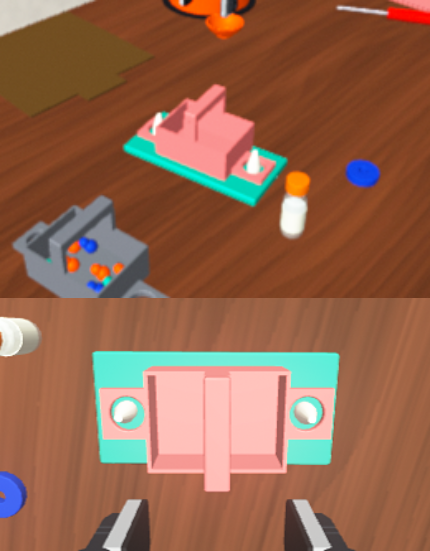

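Both pegs stand up through the ear holes, at (125,412) and (306,412). The bin lies flat, the gripper is clear and the grey bin is untouched.

```bash
python3 -c "
from station import env
print(env.close_job())"
```

```text
the job is handed in; nothing more can be done
None
```

The pink bin is seated flat on the teal dock with both pegs up through its ear holes, set down gently and released; the grey bin was left alone, and the job was handed in at about 10 s.

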